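# Thread the hanger rod into the pole bracket

## Task

Fit the bag-hanger rod to the pole bracket: first flip the bracket's lever over to its released side so that its cross-bolt leaves the rod's path, then take the rod with the two hooks out of the stand and lower it, upright, through the upper collar and then the lower collar. Finish still holding the rod, spanning both collars, with its foot hanging clear in the space between the lower collar and the base plate, about half way; do not let go. Leave the spare rod, bottle, tape roll and tray where they are.

Things in the scene. Friction and masses are not known exactly. Their poses are not given: they have to be found in the camera images.
- bracket: Pole bracket, fixed, left or right on the worktop, turned up to 0.4 rad. Origin on the collars' common vertical axis at worktop level, z up. Dark base plate x -65..65, y -57..93, 8 mm thick. White column (x -22..22, y -50..-36, 126 mm tall) carries two aluminium collars one above the other, each x -22..22, y -36..22 mm, with an 18 mm hole (2 mm play all round the rod)
- upper_collar (a point): centre of the top mouth of the upper collar's hole, 126 mm above the worktop; the collar is 14 mm thick, its mouth widened 3 mm by a chamfer
- lower_collar (a point): centre of the top mouth of the lower collar's hole, 72 mm above the worktop, chamfered likewise; the lower collar's underside is at 58 mm, the base plate's top at 8 mm
- bolt_lever (a joint): lever angle, rad. 0 (start) = bolted: handle leans 0.6 rad to the bracket's -x, a 10 mm cross-bolt crosses the rod's path between the collars. 1.2 = released: handle leans 0.6 rad to the bracket's +x, bolt 45 mm to -x, clear. Over-centre by weight: past 0.6 it falls by itself to the far end and stays; under 1 N at the knob moves it
- lever_pivot (a point): lever's pivot, on the bracket at x -22.6, y 62, z 125 mm, its axis along the bracket's y; carried by a white post at x -33..-13, y 75..85 mm, 135 mm tall
- lever_knob (a point): centre of the lever's black ball knob, 22 mm in diameter, on an 8 mm handle, 50 mm from the pivot. It moves in the plane bracket y = 62 mm from x -51 (bolted) to x +6 mm (released), z 166 mm at both ends and 175 mm half way
- stand: grey block, 70 x 150 x 50 mm (x, y, z), fixed, with two upright sockets 40 mm deep and 16 mm wide at y -50 and +50 mm; the hanger rod stands in one, the spare rod in the other. Origin: centre of the underside
- hanger_rod: the rod to fit, the one with two hooks, 0.18 to 0.31 kg, upright in the stand. Origin at the centre of its foot, z up along the rod. Steel shaft, 14 mm in diameter, 135 mm long up to its grip block; foot bevelled to 11 mm. Any turn about its axis will do in the bracket
- rod_grip (a point): centre of the rod's grey grip block, 155 mm above its foot; block 26 x 20 x 40 mm (rod's x, y, z): take it from above across the 20 mm, fingers closing along the rod's y. Two 7 mm hook arms leave it along +x and -x, 12 mm above this point, out to 58 mm, ends turned up to 28 mm above this point
- spare_rod: bystander: a plain shorter rod with a ball top (14 mm shaft, 123 mm long in all), no hooks, in the stand's other socket. Origin at its foot
- gel_bottle: bystander: white bottle, 60 mm in diameter, 150 mm tall, beyond the work; origin: centre of its underside
- tape_roll: bystander: ring lying flat, 80 mm in diameter, 24 mm high, near the robot; origin: centre of its underside
- tray: bystander: shallow steel tray 100 x 140 x 30 mm, at the far left; origin: centre of its underside

How it is judged:
By the outcome, as a careful person would: the job done as asked, in the order asked, and still so for the second after the job is handed in, while the arm keeps its last pose, push and grip.
It also fails if it takes over 67 s, if anything falls off the work surface, if the arm or the gripper's body presses on something with over 40 N, if the wrist force passes 120 N, or if a joint passes its speed limit or range.

## Robot

A 6-joint arm with a two-finger parallel gripper is mounted at the origin on the work surface. World frame = base frame: x ahead of the robot, y to its left, z up, the work surface at z = 0. Lengths are in m, angles in rad, forces in N, time in s.
With the tool pointing down it reaches from about 0.3 to 0.75 m from the base axis. Payload 8.5 kg.
Tool frame: the origin (TCP) lies between the finger pads; the fingertips stand 17 mm ahead of it and the grasp point (between the pads) lies 2 mm behind it (ctrl.nose_length is the distance from the TCP to the fingertips, in m); z points along the fingers, y is the direction in which the jaws open and shut (so a half turn about z gives the same grasp; the last joint's range is limited). The gripper opens to 85 mm and grips with 20 to 120 N. Pads are 22 mm wide; open, the fingers measure 114 mm over their backs; the gripper's body (76 mm by 85 mm) begins 54 mm behind the grasp point. The pads swing forward as they close: fully open they stand 13 mm farther back than shut.
Start: joints at [0.96, 0.381, 1.297, -0, 1.464, -0.215], TCP at [0.212, 0.507, 0.248] pointing down, gripper open.
Joint ranges: [-3.11, 3.11], [-0.89, 2.33], [0.22, 2.48], [-1.42, 4.56], [0.17, 2.85], [-2.88, 2.88]. Speed limits (rad/s): [2.39, 2.39, 3.14, 3.14, 3.14, 3.14].

## Interface

Orientations are given as a rotation vector (axis times angle).
In Python, from station import readout, imaging, ticket, nets, ctrl gives the robot as it stands.
- The arm moves only by the tool play_rows, never from a script. Its argument "deltas" is a list of rows, each a list of 3 entries, a list of its own where there are three numbers: the shift along the tool's x, y, z in m, then the turn, a rotation vector about the tool's x, y, z in rad, then the closure in counts, from 0 (fully open) to 255 (shut). In form: [[[dx, dy, dz], [wx, wy, wz], jaw], ...]. A call has 1 to 12 rows; each row is the pose to reach, as a shift and turn from the pose commanded when the call began, along the tool's axes at that moment; what a row does not reach only later rows make up. A row lasts 1/12 s, in which the tool goes at most 41.7 mm and 7.16 degrees, less where a joint would pass 70% of its speed; a pose out of reach is approached as far as the arm can. A call with a gripper value outside its range is refused whole. The fingers move at their own pace and stop on an object; the grip force is fixed at half the most. Time passes only in rows, so rows that repeat a pose let the fingers close. It gives the time, the measured TCP pose, the force and the opening at its end, in the units of the state.
- readout.get_state(): the state, without advancing time (a new reading comes with each control period).
- imaging.capture(name): name is "scene" or "top" or "wrist"; returns a dict with "color" (480x640x3 uint8, red, green, blue), "K" (3x3 intrinsics, pixels), "rvec" (rotation vector, rad) and "tvec" (3), from world to camera coordinates, as OpenCV has them. Camera axes: x right, y down, z forward; pixel columns grow to the right and rows downward; lengths in m; the calibration is good to about 2 mm. A picture is of the moment at which its call begins. There is no depth.
- ticket.finish_job(): hands the job in, once; it reports no verdict.
Trained networks look in the newest picture that a camera, given by its name, has taken for a name from the list of things; names that differ only in an ending like _2 or _b are one class to them, and where a whole thing is asked for, a point or a joint stands for the part that bears it (a point fixed in the world has none). Each returns a list of dicts, best first, with "confidence" (0 to 1); they miss things now and then, are a little off and sometimes report something else, mostly with a low value. They report only what shows in the picture. A call takes as long as a camera call.
- nets.trace(camera, query): "pixels" (480x640 bool, what is visible of it).
- nets.spot_point(camera, query): "centre" ([x, y, z] in m, in the coordinates of the camera as it stood for that picture, good to about 4 mm: a listed point, or the origin of a listed thing).
The state is a dict: "time": time; "joint_pos": joint angles; "qvel": joint speeds; "joint_torque": joint torques, N m; "tcp_pos": TCP position; "tool_rot": TCP orientation; "ft_force": force on the tool from outside, world axes, zero at the start; "ft_torque": the same for the moment, N m; "opening": finger opening in m.
Only numpy, scipy, OpenCV 4.12 (cv2) and the standard library are available. Lean on these libraries where they do the work, as an engineer would, in place of code of your own. Each camera call takes 0.05 s, during which the arm holds its last target.

## Working session

There is one attempt and no reset: what is moved stays moved. The work goes in short steps, Python scripts to look and compute and a tool call to move; the robot and the scene stay as the last step left them, time stands still between calls to the robot, and variables do not carry over. Pictures are saved under pics/ and viewed, and the job is handed in when it is done.

Besides the shell and the picture viewer there is one more tool, called as name(argument=value, ...), one argument or row to a line, values as JSON. play_rows: Moves the arm, as the interface text tells. Its arguments: {"type":"object","properties":{"deltas":{"type":"array"}},"required":["deltas"]}

```bash
ls; mkdir -p pics
python3 - <<'E'
from station import readout, imaging, ticket, nets, ctrl
import cv2
s=readout.get_state(); print(s)
for n in ["scene","top","wrist"]:
    d=imaging.capture(n); cv2.imwrite(f"pics/{n}0.png",d["color"][:,:,::-1]); print(n,d["K"].tolist(),d["rvec"],d["tvec"])
E
```

```text
pics
{'time': 0.0, 'joint_pos': array([ 9.59699969e-01,  3.81202153e-01,  1.29827970e+00,  2.66447689e-05,
        1.46361324e+00, -2.15266687e-01]), 'qvel': array([-0.0004214 ,  0.00126795,  0.0009036 , -0.00118951, -0.00105418,
        0.00087976]), 'joint_torque': array([-3.66182267e-04, -4.48459518e+01, -2.31275493e+01, -2.98829718e-04,
        4.81371870e-03,  1.21512221e-05]), 'tcp_pos': array([0.21188199, 0.50724855, 0.24770207]), 'tool_rot': array([-6.17597486e-01, -3.07964782e+00,  2.14429135e-03]), 'ft_force': array([-0.39429613, -1.4032876 ,  0.16074591]), 'ft_torque': array([-0.03835192, -0.02725247, -0.02168131]), 'opening': 0.08541031328974508}
scene [[492.89795623585803, 0.0, 315.476418027555], [0.0, 492.89795623585803, 242.55085292919856], [0.0, 0.0, 1.0]] [ 1.50609783  1.77349214 -0.95474375] [ 0.05193613 -0.20849555  1.40494176]
top [[550.6033093931945, 0.0, 310.03745936680394], [0.0, 550.6033093931945, 229.43934781051993], [0.0, 0.0, 1.0]] [ 2.11542632 -2.15619145  0.16703168] [0.03434217 0.57809425 1.07974646]
wrist [[403.1956458402584, 0.0, 317.3929283169623], [0.0, 403.1956458402584, 240.19177907733348], [0.0, 0.0, 1.0]] [-2.42337649 -1.61414087 -0.21567556] [-0.55048671 -0.03540859  0.37729268]
```

View pics/scene0.png

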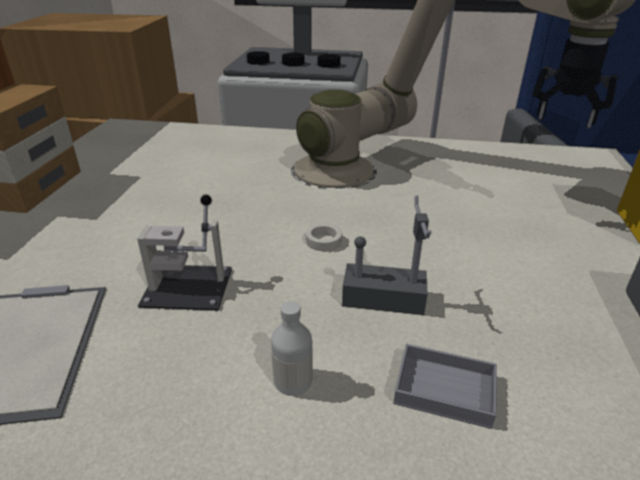

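View pics/top0.png

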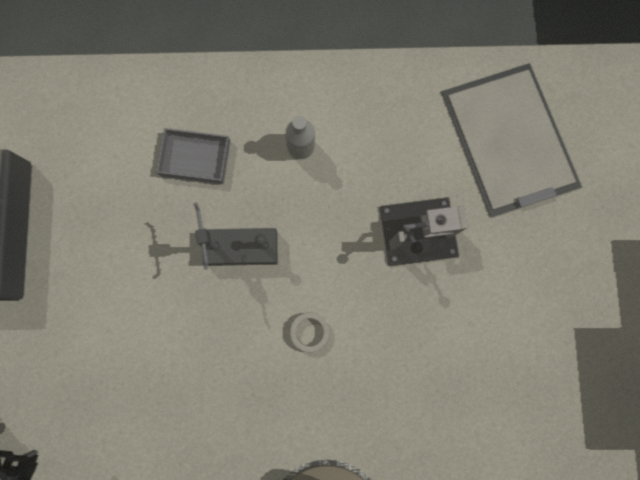

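```bash
cat > h.py <<'E'
from station import readout, imaging, ticket, nets, ctrl
import cv2, numpy as np
from scipy.spatial.transform import Rotation as R
def cam(n,save=None):
    d=imaging.capture(n)
    if save: cv2.imwrite(f"pics/{save}.png",d["color"][:,:,::-1])
    d["R"]=R.from_rotvec(np.ravel(d["rvec"])).as_matrix(); d["t"]=np.ravel(d["tvec"]); return d
def toworld(d,p): return d["R"].T@(np.array(p)-d["t"])
def proj(d,P):
    q=(d["R"]@np.atleast_2d(P).T).T+d["t"]; q=q@d["K"].T; return q[:,:2]/q[:,2:]
def ray(d,uv):
    c=-d["R"].T@d["t"]; v=d["R"].T@np.linalg.inv(d["K"])@np.array([uv[0],uv[1],1.]); return c,v/np.linalg.norm(v)
def atz(d,uv,z):
    c,v=ray(d,uv); return c+v*(z-c[2])/v[2]
def tri(obs):
    A=np.zeros((3,3));b=np.zeros(3)
    for d,uv in obs:
        c,v=ray(d,uv);M=np.eye(3)-np.outer(v,v);A+=M;b+=M@c
    X=np.linalg.solve(A,b); return X,[np.round(proj(d,X)[0]-uv,1) for d,uv in obs]
E
python3 - <<'E'
from h import *
for n in ["scene","top"]:
    d=cam(n)
    for q in ["bracket","upper_collar","lower_collar","lever_pivot","lever_knob","stand","hanger_rod","rod_grip","spare_rod","gel_bottle","tape_roll","tray"]:
        r=nets.spot_point(n,q)
        print(n,q,[(np.round(toworld(d,x["centre"]),4).tolist(),np.round(proj(d,toworld(d,x["centre"]))[0]).tolist(),round(x["confidence"],2)) for x in r[:3]])
print(readout.get_state()["time"], ctrl.nose_length)
E
```

```text
scene bracket [([0.5799, -0.2273, 0.0059], [178.0, 284.0], 0.76)]
scene upper_collar [([0.5844, -0.2263, 0.1233], [168.0, 234.0], 0.64), ([0.5256, -0.1691, 0.1667], [207.0, 200.0], 0.29)]
scene lower_collar [([0.5783, -0.2269, 0.073], [173.0, 255.0], 0.81), ([0.5461, 0.1687, -0.0005], [385.0, 297.0], 0.59)]
scene lever_pivot [([0.5512, -0.1691, 0.1227], [205.0, 227.0], 0.74)]
scene lever_knob [([0.523, -0.1701, 0.1667], [207.0, 199.0], 0.66)]
scene stand [([0.551, 0.166, -0.0002], [383.0, 298.0], 0.74)]
scene hanger_rod []
scene rod_grip [([0.5496, 0.2132, 0.1626], [419.0, 226.0], 0.79)]
scene spare_rod []
scene gel_bottle [([0.7739, 0.0406, 0.001], [294.0, 381.0], 0.7)]
scene tape_roll [([0.375, 0.0282, 0.0009], [324.0, 241.0], 0.86)]
scene tray [([0.755, 0.2676, 0.004], [444.0, 389.0], 0.86)]
top bracket [([0.5779, -0.2241, -0.0027], [426.0, 231.0], 0.81)]
top upper_collar [([0.5828, -0.2276, 0.1209], [441.0, 219.0], 0.6), ([0.7702, 0.0412, -0.0037], [300.0, 147.0], 0.16)]
top lower_collar [([0.576, -0.2201, 0.0719], [432.0, 226.0], 0.6)]
top lever_pivot [([0.5513, -0.1706, 0.128], [413.0, 235.0], 0.88)]
top lever_knob [([0.5243, -0.1651, 0.16], [413.0, 247.0], 0.67)]
top stand [([0.5486, 0.1714, 0.0017], [241.0, 248.0], 0.77)]
top hanger_rod [([0.5497, 0.2206, 0.0135], [216.0, 247.0], 0.69)]
top rod_grip [([0.5486, 0.2162, 0.1651], [204.0, 237.0], 0.84), ([0.5469, 0.1186, 0.0109], [265.0, 248.0], 0.39)]
top spare_rod [([0.5503, 0.1171, 0.0118], [266.0, 246.0], 0.7), ([0.5824, -0.219, -0.0014], [424.0, 229.0], 0.58)]
top gel_bottle [([0.7707, 0.0407, -0.0001], [301.0, 146.0], 0.79)]
top tape_roll [([0.3776, 0.0286, 0.0006], [309.0, 329.0], 0.69), ([0.5482, 0.2198, 0.0138], [217.0, 248.0], 0.33)]
top tray [([0.7484, 0.2695, 0.0049], [195.0, 158.0], 0.86)]
1.45 0.017
```

The scene view shows the bracket at about (185,265) with the knob at (206,200), and the hanger rod at (420,230) in the stand. The top view shows the same layout, and the networks agree with it. Next I'll zoom in for precise poses.

Run:
```python
import cv2
t=cv2.imread("pics/top0.png"); s=cv2.imread("pics/scene0.png")
a=cv2.resize(t[180:280,360:490],None,fx=6,fy=6,interpolation=cv2.INTER_CUBIC)
b=cv2.resize(s[185:315,125:245],None,fx=4.5,fy=4.5,interpolation=cv2.INTER_CUBIC)
cv2.imwrite("pics/ct.png",a);cv2.imwrite("pics/cs.png",b)
a=cv2.resize(t[195:275,185:285],None,fx=7,fy=7,interpolation=cv2.INTER_CUBIC)
b=cv2.resize(s[190:315,335:440],None,fx=4.5,fy=4.5,interpolation=cv2.INTER_CUBIC)
cv2.imwrite("pics/dt.png",a);cv2.imwrite("pics/ds.png",b)
```

```text
(no output)
```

View pics/ct.png

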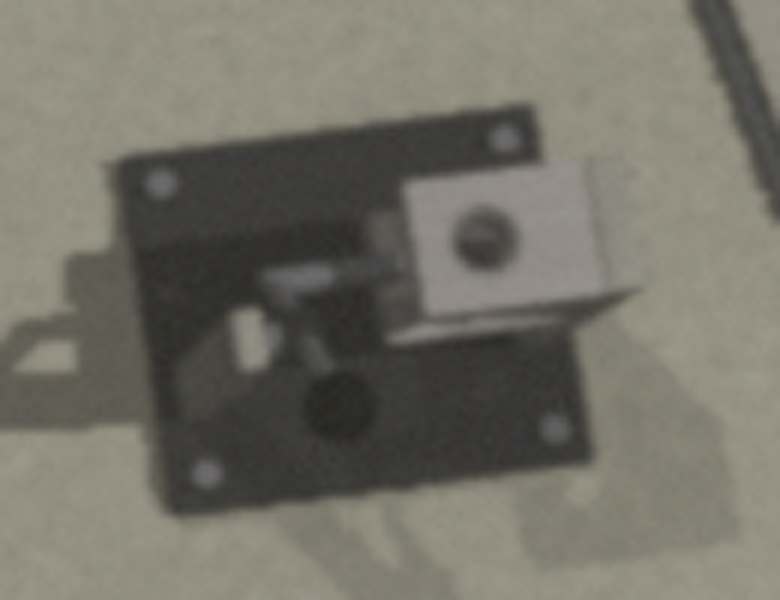

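View pics/cs.png

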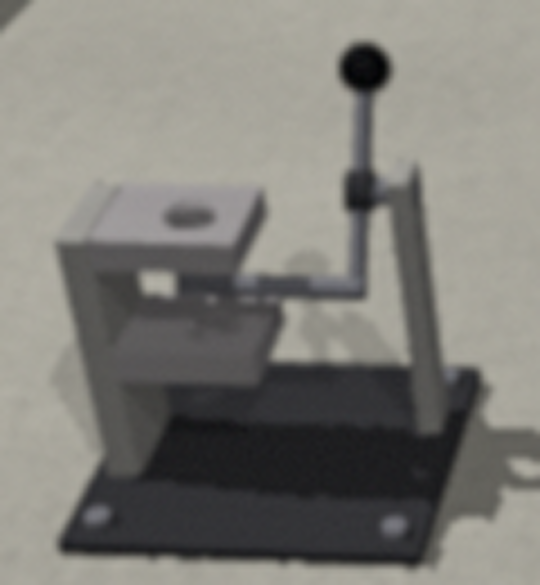

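View pics/dt.png

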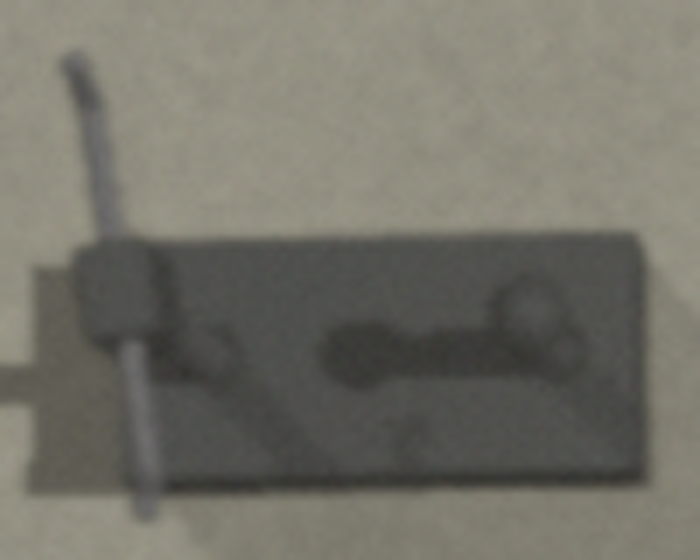

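View pics/ds.png

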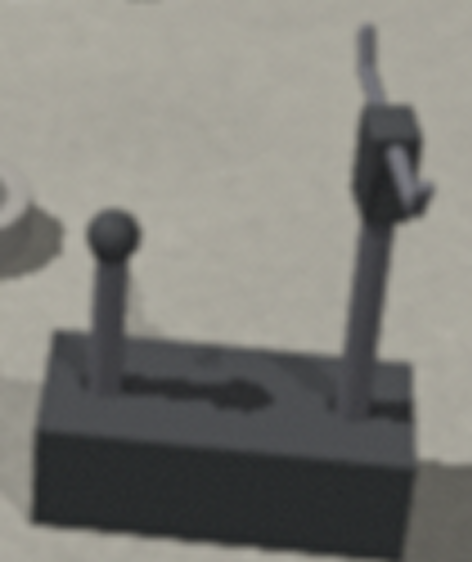

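```bash
cat > fit.py <<'E'
from h import *
from scipy.optimize import least_squares
T=cam("top");S=cam("scene")
def fit(obs,x0):
    def f(p):
        c,s=np.cos(p[2]),np.sin(p[2]);r=[]
        for d,l,uv in obs:
            l=np.array(l)/1000; w=np.array([p[0]+c*l[0]-s*l[1],p[1]+s*l[0]+c*l[1],l[2]])
            r.append(proj(d,w)[0]-uv)
        return np.ravel(r)
    o=least_squares(f,x0,loss='soft_l1',f_scale=1.); print(np.round(o.x,4)); print(np.round(f(o.x).reshape(-1,2),1).tolist()); return o.x
E
python3 - <<'E'
from fit import *
t=lambda u,v:(360+u/6,180+v/6); s=lambda u,v:(125+u/4.5,185+v/4.5)
ot=[(T,(65,93,8),t(120,157)),(T,(65,-57,8),t(533,105)),(T,(-65,-57,0),t(592,462)),(T,(-65,93,0),t(175,515)),(T,(0,0,126),t(486,238)),(T,(-51,62,166),t(341,404))]
os_=[(S,(65,-57,0),s(62,550)),(S,(65,93,0),s(422,564)),(S,(-65,93,8),s(480,372)),(S,(0,0,126),s(189,215)),(S,(-51,62,166),s(364,66))]
for o in (ot,os_,ot+os_): fit(o,[.58,-.226,.1])
print(atz(T,t(486,238),.126),atz(S,s(189,215),.126)); print(tri([(T,t(486,238)),(S,s(189,215))]))
print("knob",tri([(T,t(341,404)),(S,s(364,66))]))
t=lambda u,v:(185+u/7,195+v/7); s=lambda u,v:(335+u/4.5,190+v/4.5)
a,b=atz(T,t(75,62),.193),atz(T,t(148,515),.193); print("hooks",a,b,(a+b)/2,np.arctan2(*(a-b)[1::-1]),np.linalg.norm(a-b))
a=tri([(T,t(75,62)),(S,s(428,188))]);b=tri([(T,t(148,515)),(S,s(366,30))]);print(a,b)
print("gripblocktop", atz(T,t(118,275),.185))
E
```

```text
[ 0.5793 -0.2259  0.1123]
[[-0.1, -0.6], [0.6, -1.0], [0.3, -0.0], [-0.5, 0.5], [-0.2, 0.2], [-0.0, 0.5]]
[ 0.5817 -0.2271  0.1132]
[[-1.2, 0.9], [-0.0, 0.6], [0.2, -2.2], [0.7, -0.8], [-0.0, -0.0]]
[ 0.58   -0.2267  0.1104]
[[0.2, -1.0], [1.0, -1.3], [0.6, -0.3], [-0.2, 0.0], [0.2, -0.1], [0.3, 0.1], [-0.5, 0.3], [0.4, 0.1], [0.8, -2.6], [1.4, -1.3], [0.6, -0.4]]
[ 0.57974469 -0.22633409  0.126     ] [ 0.58466042 -0.22728012  0.126     ]
(array([ 0.58066794, -0.22817006,  0.12322484]), [array([ 0.6, -0.2]), array([0.7, 0.1])])
knob (array([ 0.52296101, -0.17095957,  0.16526814]), [array([ 0.4, -0.1]), array([0.4, 0.1])])
hooks [0.6053791  0.22683057 0.193     ] [0.48885357 0.20678984 0.193     ] [0.54711634 0.2168102  0.193     ] 0.1703194591030093 0.11823633203233964
(array([0.60637892, 0.22767268, 0.18830988]), [array([0.1, 0. ]), array([ 0.1, -0. ])]) (array([0.48940228, 0.20761047, 0.18716546]), [array([ 0.2, -0. ]), array([ 0.2, -0. ])])
gripblocktop [0.55124434 0.21672435 0.185     ]
```

```bash
cat > plan.py <<'E'
from h import *
def yawrot(yaw):  # tool down, tool y axis along world direction angle yaw+90deg (rod's y)
    y=np.array([-np.sin(yaw),np.cos(yaw),0]);z=np.array([0,0,-1.]);x=np.cross(y,z)
    return np.column_stack([x,y,z])
def delta(p,yaw):
    s=readout.get_state();Rc=R.from_rotvec(s["tool_rot"]).as_matrix()
    best=None
    for k in (0,1):
        Rt=yawrot(yaw+k*np.pi); w=R.from_matrix(Rc.T@Rt).as_rotvec()
        if best is None or np.linalg.norm(w)<np.linalg.norm(best): best=w
    print("tcp",np.round(s["tcp_pos"],4),"shift",np.round(Rc.T@(np.array(p)-s["tcp_pos"]),4),"turn",np.round(best,4))
E
python3 - <<'E'
from plan import *
s=readout.get_state();print(np.round(R.from_rotvec(s["tool_rot"]).as_matrix(),3))
def B(x,y,z,o=(.580,-.2265),a=.111):
    return [o[0]+(np.cos(a)*x-np.sin(a)*y)/1e3,o[1]+(np.sin(a)*x+np.cos(a)*y)/1e3,z/1e3]
p=B(-95,62,215); print(p); delta(p,.111); delta([.30,.27,.26],.111)
print("knob",B(-51,62,166))
E
```

```text
[[-0.923  0.386  0.   ]
 [ 0.386  0.923 -0.   ]
 [-0.     0.    -1.   ]]
[np.float64(0.47871677032728566), np.float64(-0.1754049181714698), 0.215]
tcp [0.212  0.5075 0.2483] shift [-0.5093 -0.5273  0.0333] turn [-0.      0.     -0.5068]
tcp [0.212  0.5075 0.2483] shift [-0.1727 -0.1852 -0.0117] turn [-0.      0.     -0.5068]
knob [np.float64(0.5224459865259161), np.float64(-0.17053094128873544), 0.166]
```

play_rows(
  deltas=[
    [[-0.02,-0.02,0],[0,0,-0.05],255],
    [[-0.04,-0.04,0],[0,0,-0.1],255],
    [[-0.06,-0.06,0],[0,0,-0.15],255],
    [[-0.085,-0.088,0],[0,0,-0.2],255],
    [[-0.11,-0.114,0],[0,0,-0.25],255],
    [[-0.135,-0.14,0],[0,0,-0.3],255],
    [[-0.16,-0.166,0],[0,0,-0.35],255],
    [[-0.185,-0.192,0],[0,0,-0.4],255],
    [[-0.21,-0.218,0],[0,0,-0.45],255],
    [[-0.235,-0.243,0],[0,0,-0.507],255],
    [[-0.26,-0.269,0],[0,0,-0.507],255],
    [[-0.28,-0.29,0],[0,0,-0.507],255],
  ],
)

```text
time: 2.55
tcp_pos: [0.3591, 0.1298, 0.2486]
tool_rot: [-0.174, 3.136, -0.0]
ft_force: [0.5, 0.9, -0.3]
opening: -0.0001
```

Run:
```python
from plan import *
delta([.4787,-.1754,.215],.111); delta([.4787,-.1754,.172],.111)
d=cam("wrist","w1"); s=readout.get_state();Rc=R.from_rotvec(s["tool_rot"]).as_matrix()
c=-d["R"].T@d["t"]; print("cam in tool",Rc.T@(c-s["tcp_pos"])); print("cam axes in tool\n",np.round(Rc.T@d["R"].T,3))
```

```text
tcp [0.3591 0.1298 0.2486] shift [-0.0851 -0.3166  0.0337] turn [-0.0003  0.0008 -0.0003]
tcp [0.3591 0.1298 0.2486] shift [-0.0851 -0.3166  0.0767] turn [-0.0003  0.0008 -0.0003]
cam in tool [ 0.06646383  0.00264092 -0.12529945]
cam axes in tool
 [[ 0.003 -0.965 -0.264]
 [ 1.     0.002  0.003]
 [-0.003 -0.264  0.965]]
```

play_rows(
  deltas=[
    [[-0.007,-0.026,0],[0,0,0],255],
    [[-0.014,-0.053,0],[0,0,0],255],
    [[-0.022,-0.08,0],[0,0,0],255],
    [[-0.03,-0.11,0],[0,0,0],255],
    [[-0.038,-0.14,0],[0,0,0],255],
    [[-0.046,-0.17,0],[0,0,0],255],
    [[-0.054,-0.2,0],[0,0,0],255],
    [[-0.062,-0.23,0.005],[0,0,0],255],
    [[-0.07,-0.26,0.01],[0,0,0],255],
    [[-0.078,-0.29,0.02],[0,0,0],255],
    [[-0.085,-0.317,0.034],[0,0,0],255],
    [[-0.085,-0.317,0.034],[0,0,0],255],
  ],
)

```text
time: 3.6
tcp_pos: [0.4789, -0.1774, 0.2117]
tool_rot: [0.169, -3.135, -0.001]
ft_force: [-0.9, 0.4, -0.4]
opening: -0.0001
```

Run:
```python
from plan import *
delta([.4787,-.1754,.170],.111)
W=cam("wrist","w2"); S=cam("scene","s2")
for q in ["lever_knob","lever_pivot","upper_collar","lower_collar"]:
    print(q,[(np.round(toworld(W,x["centre"]),4).tolist(),np.round(proj(W,toworld(W,x["centre"]))[0]).tolist(),round(x["confidence"],2)) for x in nets.spot_point("wrist",q)[:2]])
```

```text
tcp [ 0.4789 -0.1774  0.2117] shift [-0.0002  0.0019  0.0417] turn [ 0.001  -0.0024 -0.0032]
lever_knob []
lever_pivot []
upper_collar []
lower_collar [([0.5829, -0.2285, 0.0692], [234.0, 357.0], 0.6)]
```

View pics/w2.png

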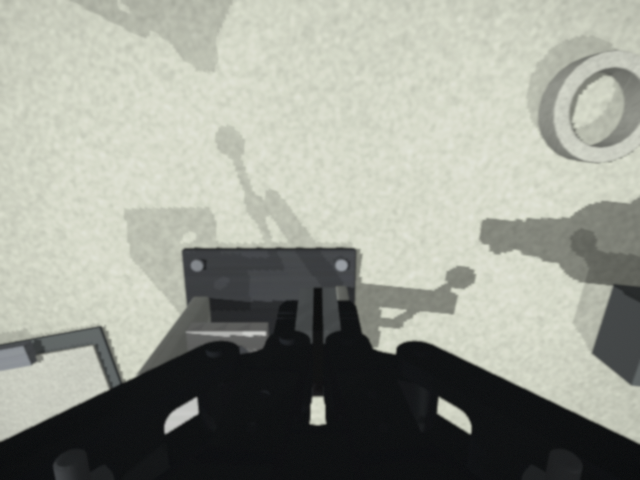

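View pics/s2.png

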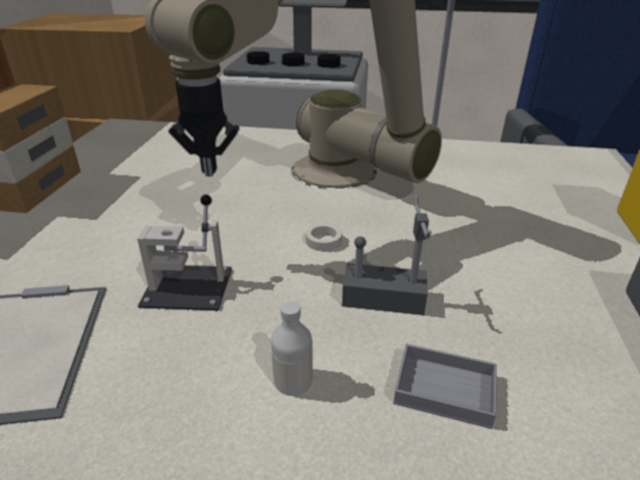

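play_rows(
  deltas=[
    [[0,0.001,0.015],[0,0,0],255],
    [[0,0.002,0.03],[0,0,0],255],
    [[0,0.002,0.042],[0,0,0],255],
    [[-0.008,0.002,0.042],[0,0,0],255],
    [[-0.016,0.002,0.042],[0,0,0],255],
    [[-0.022,0.002,0.042],[0,0,0],255],
    [[-0.027,0.002,0.042],[0,0,0],255],
    [[-0.032,0.002,0.042],[0,0,0],255],
    [[-0.037,0.002,0.042],[0,0,0],255],
    [[-0.041,0.002,0.042],[0,0,0],255],
    [[-0.045,0.002,0.042],[0,0,0],255],
    [[-0.048,0.002,0.042],[0,0,0],255],
  ],
)

```text
time: 4.9
tcp_pos: [0.5263, -0.1663, 0.1723]
tool_rot: [-0.175, 3.136, 0.0]
ft_force: [1.0, -0.1, -0.1]
opening: 0.0001
```

play_rows(
  deltas=[
    [[-0.003,0,0],[0,0,0],255],
    [[-0.006,0,0],[0,0,0],255],
    [[-0.009,0,0],[0,0,0],255],
    [[-0.012,0,0],[0,0,0],255],
    [[-0.015,0,0],[0,0,0],255],
    [[-0.018,0,0],[0,0,0],255],
    [[-0.021,0,0],[0,0,0],255],
    [[-0.024,0,0],[0,0,0],255],
    [[-0.024,0,0],[0,0,0],255],
    [[-0.014,0,0],[0,0,0],255],
    [[0.005,0,-0.03],[0,0,0],0],
    [[0.01,0,-0.06],[0,0,0],0],
  ],
)

```text
time: 5.9
tcp_pos: [0.5136, -0.1671, 0.2317]
tool_rot: [0.174, -3.132, -0.004]
ft_force: [0.6, -0.0, 1.1]
opening: 0.0234
```

Run:
```python
from plan import *
S=cam("scene","s3");T=cam("top","t3")
for n,d in (("scene",S),("top",T)):
  for q in ["lever_knob","lever_pivot","upper_collar","rod_grip"]:
    print(n,q,[(np.round(toworld(d,x["centre"]),4).tolist(),np.round(proj(d,toworld(d,x["centre"]))[0]).tolist(),round(x["confidence"],2)) for x in nets.spot_point(n,q)[:2]])
delta([.5475,.2168,.26],.170)
img=cv2.imread("pics/s3.png")[140:315,125:300]; cv2.imwrite("pics/s3c.png",cv2.resize(img,None,fx=3.4,fy=3.4,interpolation=cv2.INTER_CUBIC))
```

```text
scene lever_knob [([0.5819, -0.1623, 0.1646], [199.0, 216.0], 0.65)]
scene lever_pivot [([0.5502, -0.1678, 0.1231], [206.0, 227.0], 0.76)]
scene upper_collar [([0.5835, -0.2264, 0.1268], [168.0, 232.0], 0.58)]
scene rod_grip [([0.5473, 0.2105, 0.1625], [417.0, 226.0], 0.59)]
top lever_knob []
top lever_pivot [([0.5514, -0.169, 0.1248], [411.0, 235.0], 0.79)]
top upper_collar [([0.3774, 0.0281, -0.0026], [310.0, 329.0], 0.67), ([0.7708, 0.0408, -0.0023], [301.0, 147.0], 0.33)]
top rod_grip [([0.5459, 0.2154, 0.1651], [205.0, 239.0], 0.76), ([0.7511, 0.2694, 0.0028], [196.0, 157.0], 0.62)]
tcp [ 0.5158 -0.1674  0.2315] shift [-0.0742  0.3783 -0.0282] turn [ 0.001  -0.0012 -0.0586]
```

View pics/s3c.png

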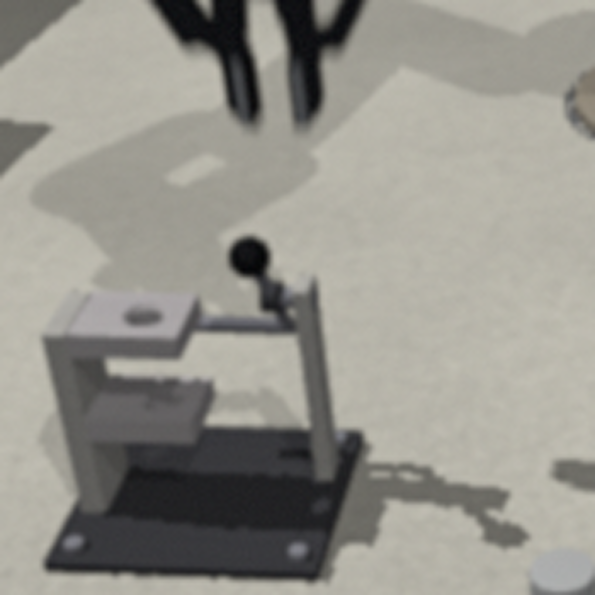

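The scene view shows the knob at +x, (199,216), about 3 mm from the released position I expected. The bolt has withdrawn. Next I move above the rod.

play_rows(
  deltas=[
    [[-0.003,0.015,-0.01],[0,0,-0.01],0],
    [[-0.01,0.045,-0.02],[0,0,-0.02],0],
    [[-0.017,0.08,-0.03],[0,0,-0.03],0],
    [[-0.025,0.115,-0.035],[0,0,-0.04],0],
    [[-0.032,0.15,-0.035],[0,0,-0.05],0],
    [[-0.039,0.185,-0.035],[0,0,-0.058],0],
    [[-0.046,0.22,-0.035],[0,0,-0.058],0],
    [[-0.053,0.255,-0.035],[0,0,-0.058],0],
    [[-0.06,0.29,-0.035],[0,0,-0.058],0],
    [[-0.066,0.325,-0.035],[0,0,-0.058],0],
    [[-0.072,0.355,-0.035],[0,0,-0.058],0],
    [[-0.074,0.378,-0.035],[0,0,-0.058],0],
  ],
)

```text
time: 7.4
tcp_pos: [0.5473, 0.219, 0.2666]
tool_rot: [0.268, -3.129, -0.0]
ft_force: [0.2, -0.6, 0.1]
opening: 0.0853
```

play_rows(
  deltas=[
    [[0,0,0],[0,0,0],0],
    [[0,0,0],[0,0,0],0],
  ],
)

```text
time: 7.57
tcp_pos: [0.5471, 0.2173, 0.2666]
tool_rot: [0.269, -3.129, 0.0]
ft_force: [-0.2, -0.1, -0.4]
opening: 0.0852
```

Run:
```python
from plan import *
W=cam("wrist","w4");S=cam("scene","s4")
for q in ["rod_grip","hanger_rod"]:
    print(q,[(np.round(toworld(W,x["centre"]),4).tolist(),np.round(proj(W,toworld(W,x["centre"]))[0]).tolist(),round(x["confidence"],2)) for x in nets.spot_point("wrist",q)[:2]])
np.savez("w4.npz",**{k:W[k] for k in("R","t","K")})
delta([.5475,.2168,.163],.170)
```

```text
rod_grip [([0.5534, 0.2179, 0.1631], [317.0, 255.0], 0.77)]
hanger_rod [([0.5509, 0.2183, 0.0067], [318.0, 204.0], 0.97), ([0.5526, 0.2162, 0.1654], [314.0, 254.0], 0.36)]
tcp [0.5475 0.2154 0.2673] shift [-0.0002  0.0014  0.1043] turn [-0.0001 -0.0002 -0.0022]
```

View pics/w4.png

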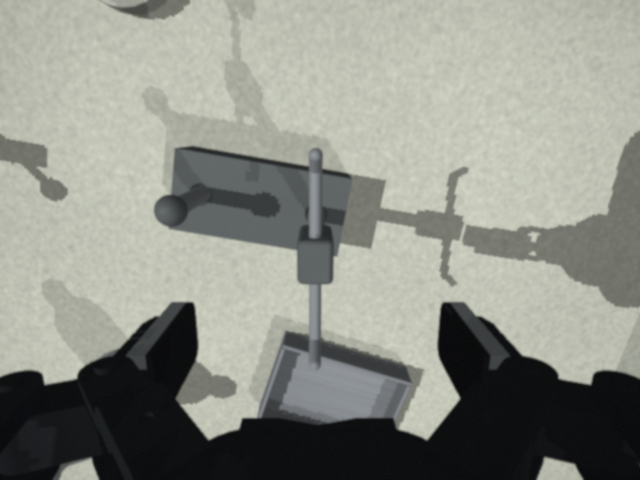

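Run:
```python
from plan import *
W=dict(np.load("w4.npz"))
a,b=atz(W,(315.5,153),.192),atz(W,(315.5,363),.192);print(a,b,(a+b)/2,np.linalg.norm((a-b)[:2]),np.arctan2(*(b-a)[1::-1]))
# block top far edge/near edge at z .185
for v in (228,241,281,287): print(v,atz(W,(315.5,v),.185), atz(W,(315.5,v),.145))
```

```text
[0.49379614 0.20712393 0.192     ] [0.60730476 0.22663653 0.192     ] [0.55055045 0.21688023 0.192     ] 0.11517355871841016 0.17024021804320016
228 [0.53232906 0.21371913 0.185     ] [0.54182819 0.21518765 0.145     ]
241 [0.53933736 0.21492388 0.185     ] [0.55019149 0.21662534 0.145     ]
281 [0.56169562 0.21876736 0.185     ] [0.57687254 0.22121192 0.145     ]
287 [0.56515702 0.21936239 0.185     ] [0.58100318 0.22192199 0.145     ]
```

play_rows(
  deltas=[
    [[-0.003,0.001,0.015],[0,0,0],0],
    [[-0.003,0.001,0.03],[0,0,0],0],
    [[-0.003,0.001,0.045],[0,0,0],0],
    [[-0.003,0.001,0.06],[0,0,0],0],
    [[-0.003,0.001,0.075],[0,0,0],0],
    [[-0.003,0.001,0.088],[0,0,0],0],
    [[-0.003,0.001,0.098],[0,0,0],0],
    [[-0.003,0.001,0.104],[0,0,0],0],
    [[-0.003,0.001,0.104],[0,0,0],0],
    [[-0.003,0.001,0.104],[0,0,0],0],
  ],
)

```text
time: 8.6
tcp_pos: [0.5504, 0.2177, 0.1637]
tool_rot: [-0.265, 3.13, 0.0]
ft_force: [-0.3, 0.4, -0.1]
opening: 0.0852
```

Run:
```python
from plan import *
W=cam("wrist","w5");S=cam("scene","s5")
s=readout.get_state();print(s["tcp_pos"],s["ft_force"],s["tool_rot"])
```

```text
[0.55054626 0.21784663 0.16417178] [0.14319108 0.69202067 0.43436707] [-2.65089945e-01  3.12889625e+00  1.99672543e-04]
```

View pics/w5.png

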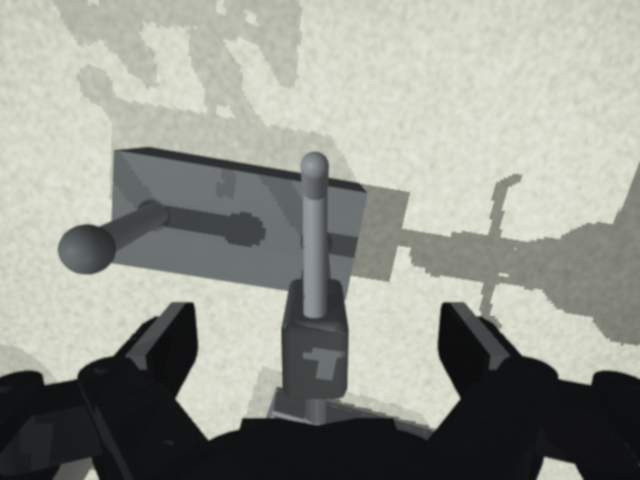

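View pics/s5.png

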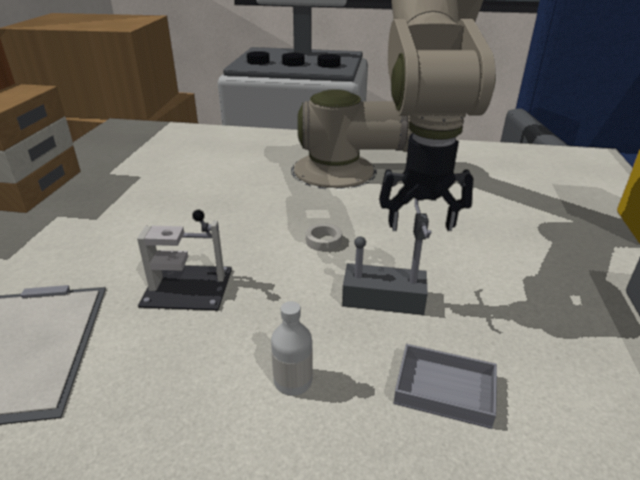

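Run:
```python
from plan import *
W=cam("wrist")
for uv in ((315.5,325),(315.5,397),(315.5,283)):
  print(uv,atz(W,uv,.185),atz(W,uv,.145))
print(proj(W,[[.5505+.013*np.cos(.17)*k,.217+.013*np.sin(.17)*k,.185] for k in(-1,1)]))
```

```text
(315.5, 325) [0.53933489 0.21533133 0.185     ] [0.55969314 0.21862666 0.145     ]
(315.5, 397) [0.56281581 0.21931158 0.185     ] [0.59218085 0.22413365 0.145     ]
(315.5, 283) [0.52673622 0.21319573 0.185     ] [0.54226187 0.21567188 0.145     ]
[[314.62595862 319.51356952]
 [314.85605872 398.34796104]]
```

play_rows(
  deltas=[
    [[0,0,0],[0,0,0],255],
    [[0,0,0],[0,0,0],255],
    [[0,0,0],[0,0,0],255],
    [[0,0,0],[0,0,0],255],
    [[0,0,0],[0,0,0],255],
    [[0,0,0],[0,0,0],255],
    [[0,0,0],[0,0,0],255],
    [[0,0,0],[0,0,0],255],
    [[0,0,0],[0,0,0],255],
    [[0,0,0],[0,0,0],255],
  ],
)

```text
time: 9.58
tcp_pos: [0.5502, 0.2179, 0.1635]
tool_rot: [-0.265, 3.13, 0.0]
ft_force: [-0.2, 0.2, 2.1]
opening: 0.0192
```

play_rows(
  deltas=[
    [[0,0,-0.003],[0,0,0],255],
    [[0,0,-0.008],[0,0,0],255],
    [[0,0,-0.016],[0,0,0],255],
    [[0,0,-0.026],[0,0,0],255],
    [[0,0,-0.038],[0,0,0],255],
    [[0,0,-0.052],[0,0,0],255],
    [[0,0,-0.068],[0,0,0],255],
    [[0,0,-0.086],[0,0,0],255],
    [[0,0,-0.104],[0,0,0],255],
    [[0,0,-0.122],[0,0,0],255],
    [[0,0,-0.138],[0,0,0],255],
    [[0,0,-0.148],[0,0,0],255],
  ],
)

```text
time: 10.58
tcp_pos: [0.5502, 0.2179, 0.3142]
tool_rot: [-0.265, 3.127, 0.001]
ft_force: [0.2, 0.5, -2.0]
opening: 0.0189
```

play_rows(
  deltas=[
    [[0,0,0],[0,0,0],255],
    [[0,0,0],[0,0,0],255],
  ],
)

```text
time: 10.75
tcp_pos: [0.55, 0.2179, 0.3119]
tool_rot: [-0.265, 3.129, 0.0]
ft_force: [-0.5, -0.0, -2.8]
opening: 0.0194
```

Run:
```python
from plan import *
W=cam("wrist","w6");S=cam("scene","s6");T=cam("top","t6")
s=readout.get_state();print(s["tcp_pos"],s["ft_force"],s["ft_torque"],s["opening"])
for n,d in (("wrist",W),("scene",S),("top",T)):
  for q in ["rod_grip","hanger_rod"]:
    print(n,q,[(np.round(toworld(d,x["centre"]),4).tolist(),np.round(proj(d,toworld(d,x["centre"]))[0]).tolist(),round(x["confidence"],2)) for x in nets.spot_point(n,q)[:1]])
c=cv2.imread("pics/s6.png")[110:310,330:490];cv2.imwrite("pics/s6c.png",cv2.resize(c,None,fx=3,fy=3,interpolation=cv2.INTER_CUBIC))
```

```text
[0.54985362 0.21785045 0.31044246] [ 0.17260414 -0.69290462 -2.26781597] [0.00341079 0.00266914 0.04676227] 0.01925312630963003
wrist rod_grip [([0.5528, 0.2172, 0.3128], [314.0, 335.0], 0.8)]
wrist hanger_rod []
scene rod_grip [([0.5509, 0.2143, 0.3099], [430.0, 144.0], 0.74)]
scene hanger_rod [([0.5517, 0.2154, 0.1562], [419.0, 230.0], 0.82)]
top rod_grip [([0.7716, 0.0405, -0.0022], [301.0, 146.0], 0.38)]
top hanger_rod []
```

View pics/w6.png

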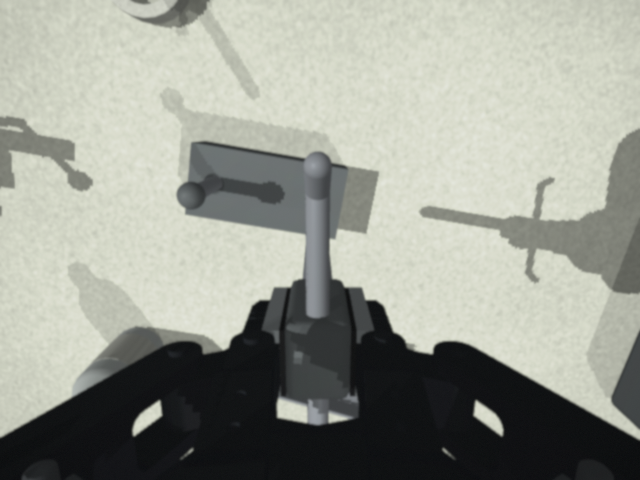

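View pics/s6c.png

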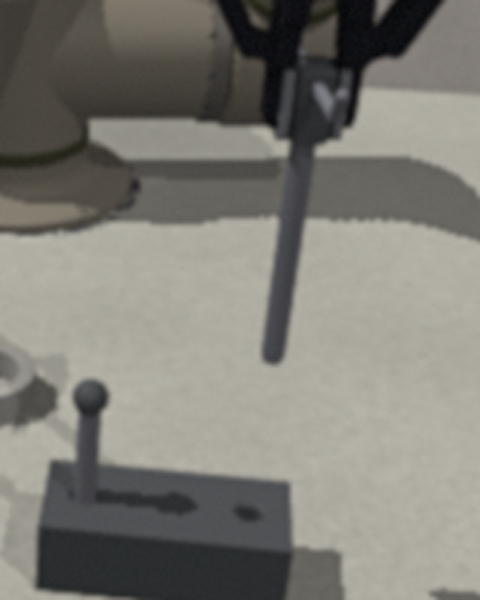

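Run:
```python
from plan import *
delta([.5600,.04,.352],.111)
delta([.5690,-.13,.352],.111)
```

```text
tcp [0.5501 0.2179 0.3111] shift [ 0.0202 -0.177  -0.0409] turn [ 0.     -0.0005  0.0582]
tcp [0.5501 0.2179 0.3111] shift [ 0.04   -0.3461 -0.0409] turn [ 0.     -0.0005  0.0582]
```

play_rows(
  deltas=[
    [[0,-0.002,-0.012],[0,0,0],255],
    [[0.001,-0.008,-0.025],[0,0,0.005],255],
    [[0.002,-0.018,-0.036],[0,0,0.01],255],
    [[0.004,-0.032,-0.041],[0,0,0.015],255],
    [[0.006,-0.05,-0.041],[0,0,0.02],255],
    [[0.008,-0.07,-0.041],[0,0,0.026],255],
    [[0.0105,-0.092,-0.041],[0,0,0.032],255],
    [[0.013,-0.114,-0.041],[0,0,0.038],255],
    [[0.0155,-0.136,-0.041],[0,0,0.044],255],
    [[0.018,-0.157,-0.041],[0,0,0.05],255],
    [[0.02,-0.178,-0.041],[0,0,0.058],255],
    [[0.022,-0.198,-0.041],[0,0,0.058],255],
  ],
)

```text
time: 12.2
tcp_pos: [0.5615, 0.0173, 0.352]
tool_rot: [0.173, -3.136, 0.0]
ft_force: [0.4, 0.1, -2.0]
opening: 0.0191
```

Run:
```python
from plan import *
delta([.5690,-.13,.352],.111)
```

```text
tcp [0.5615 0.0173 0.352 ] shift [ 0.0088 -0.1472 -0.    ] turn [-0.     -0.0006 -0.0009]
```

play_rows(
  deltas=[
    [[0.001,-0.015,0],[0,0,0],255],
    [[0.002,-0.033,0],[0,0,0],255],
    [[0.003,-0.053,0],[0,0,0],255],
    [[0.004,-0.073,0],[0,0,0],255],
    [[0.005,-0.093,0],[0,0,0],255],
    [[0.006,-0.112,0],[0,0,0],255],
    [[0.008,-0.13,0],[0,0,0],255],
    [[0.009,-0.142,0],[0,0,0],255],
    [[0.009,-0.147,0],[0,0,0],255],
    [[0.009,-0.147,0],[0,0,0],255],
    [[0.009,-0.147,0],[0,0,0],255],
  ],
)

```text
time: 13.12
tcp_pos: [0.5691, -0.1277, 0.3522]
tool_rot: [0.175, -3.137, -0.001]
ft_force: [0.7, -0.2, -1.8]
opening: 0.0196
```

Run:
```python
from plan import *
W=cam("wrist","w7");S=cam("scene","s7")
s=readout.get_state();print(s["tcp_pos"],s["ft_force"],s["ft_torque"],s["opening"])
for n,d in (("wrist",W),("scene",S)):
  for q in ["upper_collar","lower_collar","lever_knob","rod_grip","hanger_rod"]:
    print(n,q,[(np.round(toworld(d,x["centre"]),4).tolist(),np.round(proj(d,toworld(d,x["centre"]))[0]).tolist(),round(x["confidence"],2)) for x in nets.spot_point(n,q)[:1]])
np.savez("w7.npz",**{k:W[k] for k in("R","t","K")})
```

```text
[ 0.5691845  -0.12718289  0.35243041] [-0.17441126  0.69792658 -2.00857685] [ 0.0077804  -0.04469956 -0.01285691] 0.019219972060193522
wrist upper_collar [([0.5839, -0.2296, 0.1262], [201.0, 210.0], 0.68)]
wrist lower_collar [([0.5791, -0.2284, 0.0688], [218.0, 195.0], 0.74)]
wrist lever_knob [([0.5829, -0.163, 0.1673], [271.0, 228.0], 0.98)]
wrist rod_grip [([0.5698, -0.1311, 0.3547], [307.0, 331.0], 0.91)]
wrist hanger_rod [([0.5836, -0.1639, 0.1633], [270.0, 227.0], 0.22)]
scene upper_collar [([0.5827, -0.2272, 0.128], [167.0, 231.0], 0.73)]
scene lower_collar [([0.3756, 0.0278, -0.0002], [324.0, 241.0], 0.74)]
scene lever_knob [([0.5798, -0.1642, 0.1664], [199.0, 215.0], 0.56)]
scene rod_grip [([0.5687, -0.1327, 0.3547], [205.0, 107.0], 0.67)]
scene hanger_rod [([0.5709, -0.1326, 0.1953], [216.0, 199.0], 0.85)]
```

View pics/w7.png

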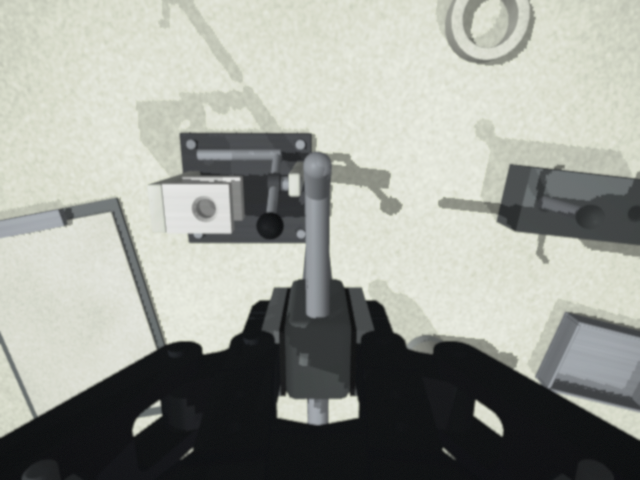

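View pics/s7.png

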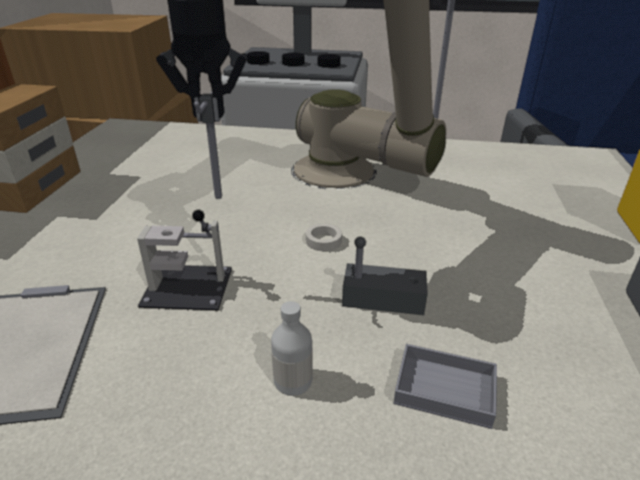

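Run:
```python
import cv2
w=cv2.imread("pics/w7.png")
cv2.imwrite("pics/w7c.png",cv2.resize(w[120:260,140:340],None,fx=4,fy=4,interpolation=cv2.INTER_CUBIC))
cv2.imwrite("pics/w7d.png",cv2.resize(w[270:440,260:380],None,fx=3.5,fy=3.5,interpolation=cv2.INTER_CUBIC))
w=cv2.imread("pics/s7.png")
cv2.imwrite("pics/s7c.png",cv2.resize(w[80:250,130:250],None,fx=3.5,fy=3.5,interpolation=cv2.INTER_CUBIC))
```

View pics/w7c.png

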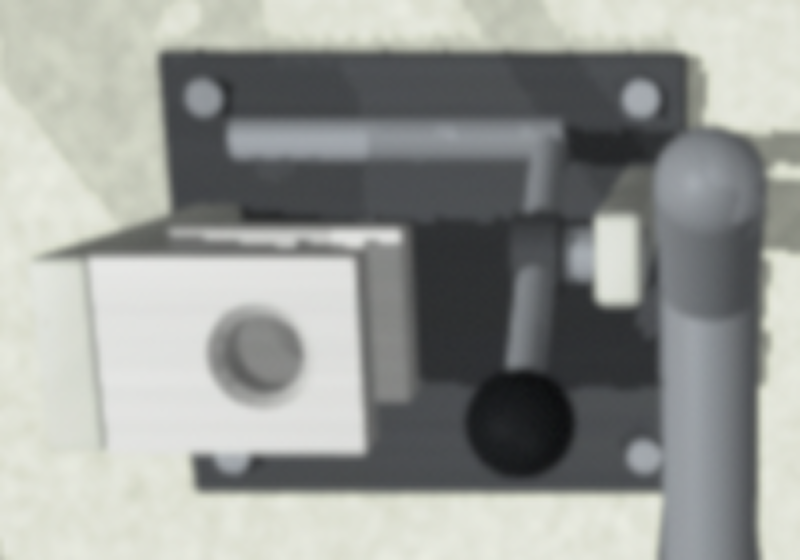

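View pics/w7d.png

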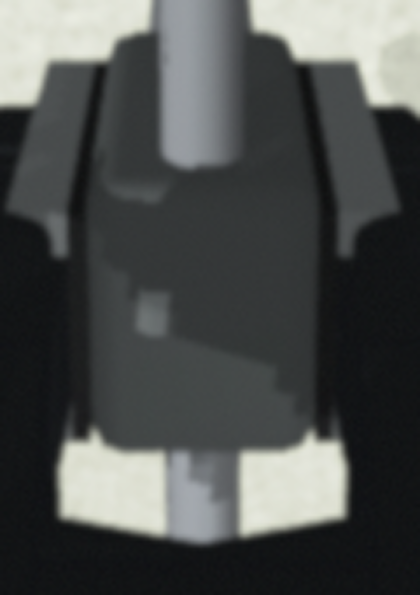

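View pics/s7c.png

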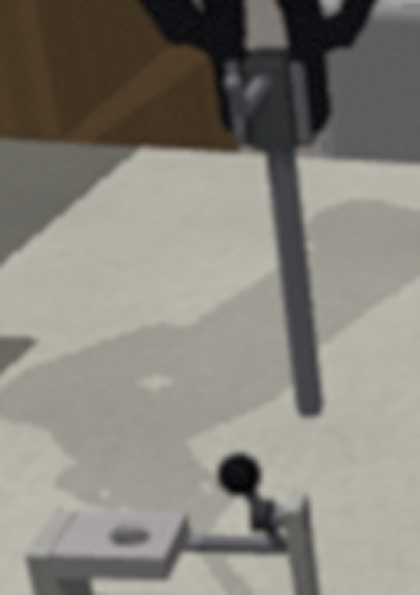

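Run:
```python
from plan import *
W=dict(np.load("w7.npz")); S=cam("scene")
s=readout.get_state();p=s["tcp_pos"];Rc=R.from_rotvec(s["tool_rot"]).as_matrix();print(p)
h=atz(W,(204,209),.126);print("hole wrist",h,"scene",atz(S,(167.1,232.9),.126), "tri",tri([(W,(204,209)),(S,(167.1,232.9))]))
# knob
k=(140+520/4,120+422/4);print("knob wrist",atz(W,k,.166))
# base corners wrist at z .008
for uv in ((160,52),(684,52),(196,490)): print("corner",atz(W,(140+uv[0]/4,120+uv[1]/4),.008))
# expected rod pts
ax=p+Rc@np.array([-.001,0,0])
for dz in (.020,-.022,-.07,-.12,-.155): print(dz,"wrist",proj(W,ax+[0,0,dz+.002])[0],"scene",proj(S,ax+[0,0,dz+.002])[0])
print("foot scene", atz(S,(218.6,196.3),p[2]+.002-.155))
```

```text
[ 0.56920087 -0.12805052  0.35232827]
hole wrist [ 0.58269155 -0.22682152  0.126     ] scene [ 0.58501999 -0.22693534  0.126     ] tri (array([ 0.58312759, -0.22755465,  0.12467697]), [array([-0.4,  0.1]), array([0.2, 0. ])])
knob wrist [ 0.58129874 -0.16388989  0.166     ]
corner [ 0.52496695 -0.28771217  0.008     ]
corner [ 0.5085917 -0.1412723  0.008    ]
corner [ 0.65213976 -0.27411627  0.008     ]
0.02 wrist [316.0883298  366.14794802] scene [206.2460113  94.5915238]
-0.022 wrist [316.30321888 305.34616426] scene [209.46725164 121.52368862]
-0.07 wrist [316.44414913 265.47065713] scene [212.91992334 150.39080606]
-0.12 wrist [316.53587101 239.51841189] scene [216.28124027 178.49412404]
-0.155 wrist [316.581651   226.56519372] scene [218.50373858 197.07600075]
foot scene [ 0.56746405 -0.1286865   0.19932827]
```

Run:
```python
from plan import *
delta([.5826,-.2257,.352],.111)
delta([.5826,-.2257,.287],.111)
s=readout.get_state();print(R.from_rotvec(s["tool_rot"]).as_matrix()[:,2])
```

```text
tcp [ 0.5692 -0.1281  0.3523] shift [-0.0025 -0.0985  0.0003] turn [0.     0.     0.0003]
tcp [ 0.5692 -0.1281  0.3523] shift [-0.0025 -0.0985  0.0653] turn [0.     0.     0.0003]
[ 1.50573189e-05  4.71076841e-06 -1.00000000e+00]
```

play_rows(
  deltas=[
    [[0,-0.01,0],[0,0,0],255],
    [[-0.001,-0.025,0],[0,0,0],255],
    [[-0.001,-0.042,0],[0,0,0],255],
    [[-0.002,-0.06,0],[0,0,0],255],
    [[-0.002,-0.076,0],[0,0,0],255],
    [[-0.0025,-0.09,0.004],[0,0,0],255],
    [[-0.0025,-0.0985,0.015],[0,0,0],255],
    [[-0.0025,-0.0985,0.03],[0,0,0],255],
    [[-0.0025,-0.0985,0.045],[0,0,0],255],
    [[-0.0025,-0.0985,0.057],[0,0,0],255],
    [[-0.0025,-0.0985,0.063],[0,0,0],255],
    [[-0.0025,-0.0985,0.063],[0,0,0],255],
  ],
)

```text
time: 14.77
tcp_pos: [0.5822, -0.2257, 0.2872]
tool_rot: [0.174, -3.134, -0.003]
ft_force: [-0.7, 0.5, -2.0]
opening: 0.0194
```

play_rows(
  deltas=[
    [[0,0,0],[0,0,0],255],
    [[0,0,0],[0,0,0],255],
    [[0,0,0],[0,0,0],255],
  ],
)

```text
time: 15.02
tcp_pos: [0.5828, -0.2258, 0.2902]
tool_rot: [-0.175, 3.135, -0.001]
ft_force: [-0.1, 0.5, -2.2]
opening: 0.0195
```

Run:
```python
from plan import *
W=cam("wrist","w8");S=cam("scene","s8");T=cam("top","t8")
s=readout.get_state();p=s["tcp_pos"];print(p,s["ft_force"],s["ft_torque"],s["opening"])
Rc=R.from_rotvec(s["tool_rot"]).as_matrix();ax=p+Rc@np.array([-.001,0,0])
print("foot pred scene",proj(S,ax+[0,0,-.153])[0], "wrist",proj(W,ax+[0,0,-.153])[0])
print("hole pred scene",proj(S,[ax[0],ax[1],.126])[0],"wrist",proj(W,[ax[0],ax[1],.126])[0])
w=cv2.imread("pics/s8.png")
cv2.imwrite("pics/s8c.png",cv2.resize(w[140:260,120:240],None,fx=5,fy=5,interpolation=cv2.INTER_CUBIC))
```

```text
[ 0.58269528 -0.22571186  0.28981745] [-0.04893951 -0.24155324 -2.26025767] [ 0.04646115  0.01415881 -0.02701326] 0.01948965914113418
foot pred scene [167.12342884 227.43428725] wrist [317.50522268 225.94955899]
hole pred scene [168.10789284 232.57513409] wrist [317.50571088 222.54902634]
```

View pics/s8c.png

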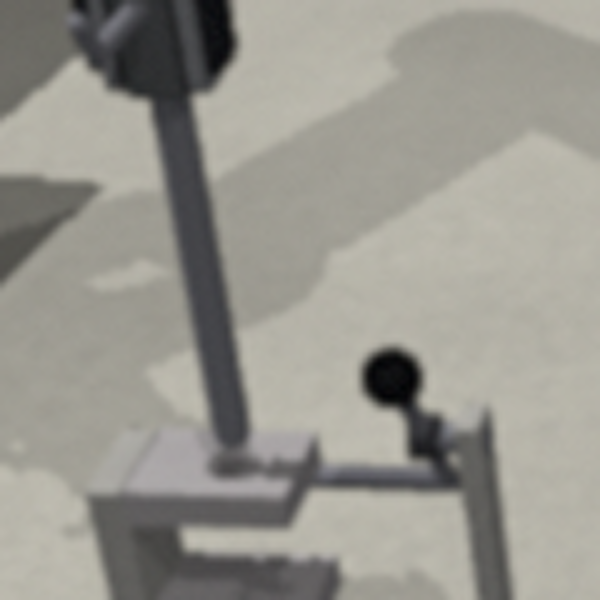

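View pics/w8.png

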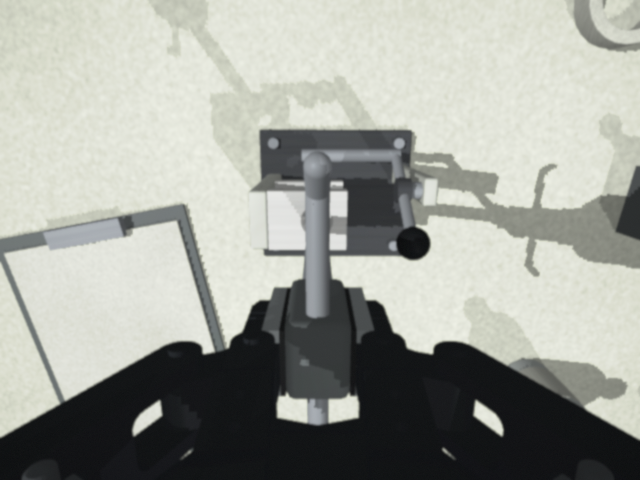

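Run:
```python
import cv2
w=cv2.imread("pics/w8.png")
cv2.imwrite("pics/w8c.png",cv2.resize(w[140:270,240:400],None,fx=5,fy=5,interpolation=cv2.INTER_CUBIC))
```

```text
(no output)
```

View pics/w8c.png

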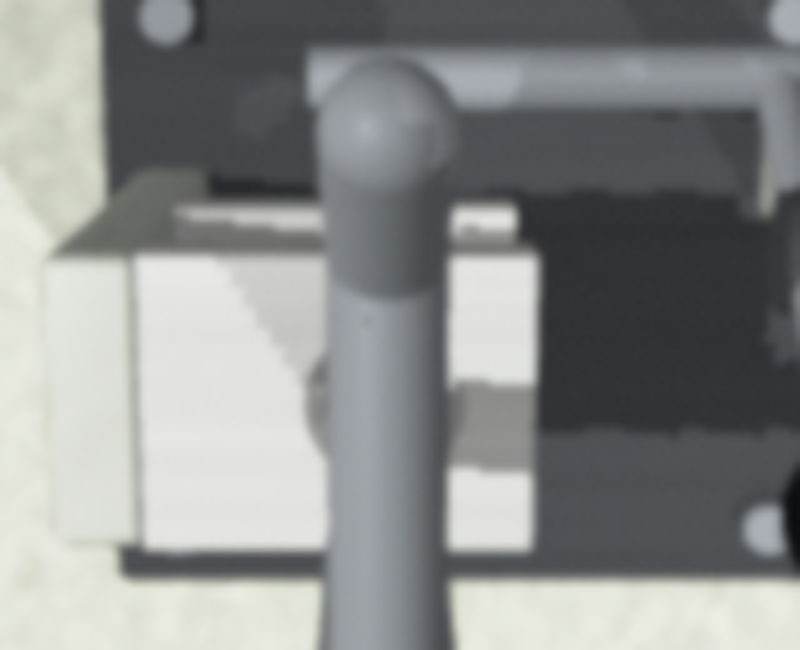

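play_rows(
  deltas=[
    [[0,-0.001,0.002],[0,0,0],255],
    [[0,-0.001,0.005],[0,0,0],255],
    [[0,-0.001,0.008],[0,0,0],255],
    [[0,-0.001,0.011],[0,0,0],255],
    [[0,-0.001,0.013],[0,0,0],255],
    [[0,-0.001,0.015],[0,0,0],255],
    [[0,-0.001,0.017],[0,0,0],255],
    [[0,-0.001,0.018],[0,0,0],255],
    [[0,-0.001,0.018],[0,0,0],255],
  ],
)

```text
time: 15.92
tcp_pos: [0.5827, -0.2266, 0.2711]
tool_rot: [0.175, -3.136, -0.0]
ft_force: [0.9, -0.5, -2.6]
opening: 0.0192
```

Run:
```python
from plan import *
S=cam("scene","s9")
s=readout.get_state();p=s["tcp_pos"];print(p,s["ft_force"],s["ft_torque"],s["opening"])
w=cv2.imread("pics/s9.png")
cv2.imwrite("pics/s9c.png",cv2.resize(w[150:270,120:240],None,fx=5,fy=5,interpolation=cv2.INTER_CUBIC))
```

```text
[ 0.58271836 -0.22667853  0.27127477] [-1.30132264  0.28318153 -2.36744638] [0.01771833 0.0466243  0.03356528] 0.019111460291066168
```

View pics/s9c.png

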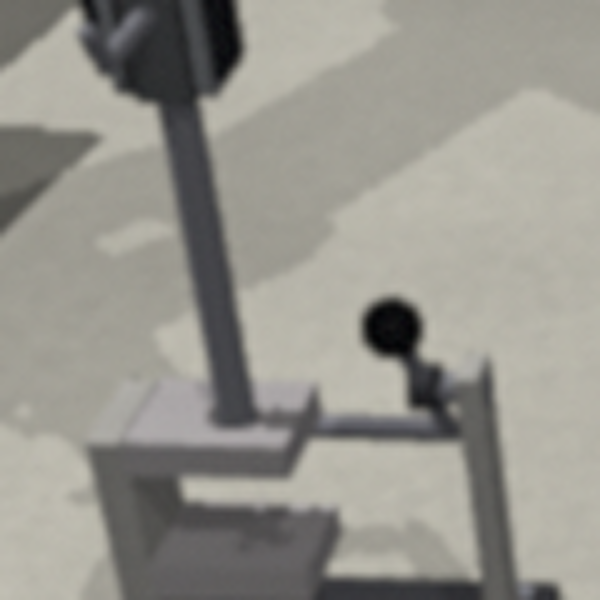

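The foot has entered the upper collar with no contact force. I'll continue slowly.

play_rows(
  deltas=[
    [[0,0,0.003],[0,0,0],255],
    [[0,0,0.006],[0,0,0],255],
    [[0,0,0.009],[0,0,0],255],
    [[0,0,0.012],[0,0,0],255],
    [[0,0,0.015],[0,0,0],255],
    [[0,0,0.018],[0,0,0],255],
    [[0,0,0.021],[0,0,0],255],
    [[0,0,0.024],[0,0,0],255],
    [[0,0,0.027],[0,0,0],255],
    [[0,0,0.03],[0,0,0],255],
    [[0,0,0.032],[0,0,0],255],
    [[0,0,0.032],[0,0,0],255],
  ],
)

```text
time: 16.97
tcp_pos: [0.5826, -0.2266, 0.2388]
tool_rot: [0.174, -3.136, -0.001]
ft_force: [0.3, 0.7, -2.1]
opening: 0.0193
```

Run:
```python
from plan import *
S=cam("scene","s10");W=cam("wrist","w10")
for i in range(3):
    s=readout.get_state();p=s["tcp_pos"];print(p,s["ft_force"],s["ft_torque"],s["opening"],s["tool_rot"]); cam("top")
w=cv2.imread("pics/s10.png")
cv2.imwrite("pics/s10c.png",cv2.resize(w[180:320,120:250],None,fx=5,fy=5,interpolation=cv2.INTER_CUBIC)[:600])
w=cv2.imread("pics/w10.png")
cv2.imwrite("pics/w10c.png",cv2.resize(w[120:300,220:460],None,fx=3.3,fy=3.3,interpolation=cv2.INTER_CUBIC))
```

```text
[ 0.58273386 -0.22670331  0.2393519 ] [ 0.01590917 -0.07906473 -1.79271927] [ 0.00777395  0.03907643 -0.00217644] 0.019067830286315226 [-1.74582329e-01  3.13671192e+00 -8.21405891e-05]
[ 0.58278017 -0.22671335  0.23946053] [-0.24604646 -0.27136196 -2.12385002] [-0.01179624 -0.01976271 -0.02481024] 0.01935504249527507 [-1.74581951e-01  3.13649979e+00 -2.52274876e-04]
[ 0.58278752 -0.22670224  0.23954981] [-1.35902635  0.26572639 -2.3050044 ] [ 0.02959347  0.00250561 -0.01509067] 0.01978139392195824 [-1.74572909e-01  3.13639183e+00 -3.80434982e-04]
```

View pics/s10c.png

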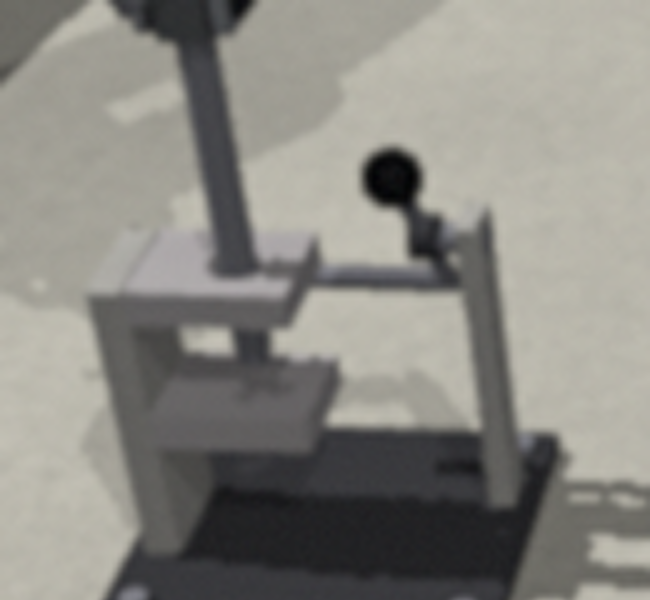

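View pics/w10c.png

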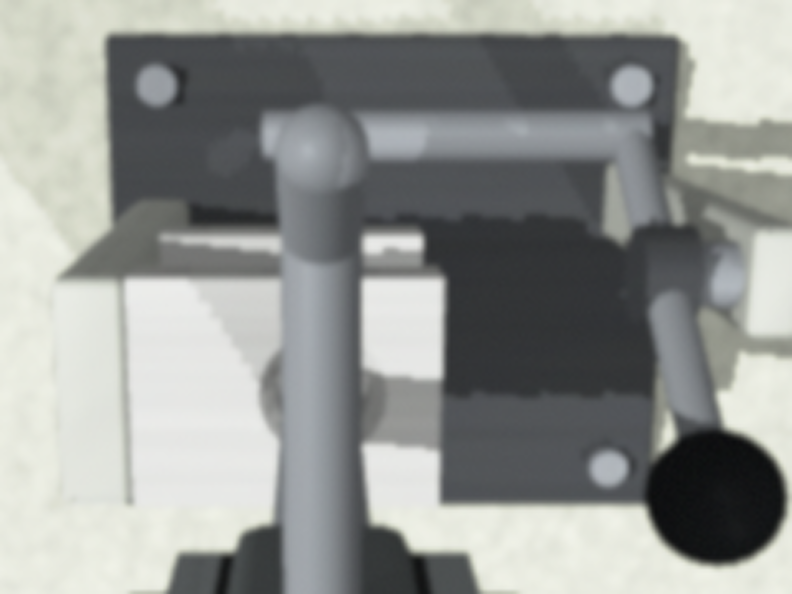

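play_rows(
  deltas=[
    [[0,0,0.003],[0,0,0],255],
    [[0,0,0.006],[0,0,0],255],
    [[0,0,0.009],[0,0,0],255],
    [[0,0,0.012],[0,0,0],255],
    [[0,0,0.014],[0,0,0],255],
    [[0,0,0.016],[0,0,0],255],
    [[0,0,0.018],[0,0,0],255],
    [[0,0,0.02],[0,0,0],255],
    [[0,0,0.022],[0,0,0],255],
    [[0,0,0.024],[0,0,0],255],
    [[0,0,0.025],[0,0,0],255],
    [[0,0,0.025],[0,0,0],255],
  ],
)

```text
time: 18.22
tcp_pos: [0.5826, -0.2266, 0.214]
tool_rot: [0.175, -3.136, -0.0]
ft_force: [0.6, 0.8, -1.8]
opening: 0.0192
```

Run:
```python
from plan import *
S=cam("scene","s11")
for i in range(2):
    s=readout.get_state();p=s["tcp_pos"];print(p,s["ft_force"],s["ft_torque"],s["opening"]); cam("top")
w=cv2.imread("pics/s11.png")
cv2.imwrite("pics/s11c.png",cv2.resize(w[200:320,120:250],None,fx=5,fy=5,interpolation=cv2.INTER_CUBIC))
```

```text
[ 0.58269944 -0.22666823  0.21423827] [ 0.39570397 -0.84688054 -1.65113894] [-0.03764968 -0.0164834  -0.00220108] 0.01930580468114686
[ 0.58274946 -0.22670581  0.21435912] [-0.09773036 -0.57655321 -2.24843365] [ 0.06093685  0.02410735 -0.01151276] 0.01922607041645593
```

View pics/s11c.png

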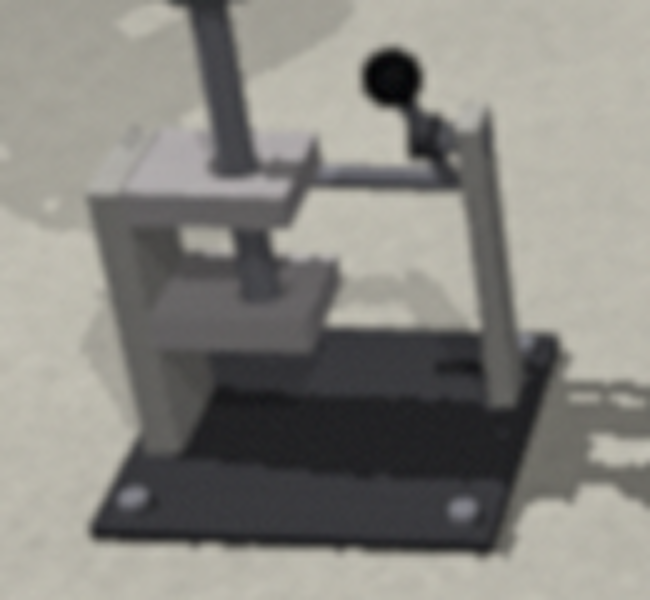

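The rod is in both mouths and the force is still just its weight. I'll finish the descent to TCP z ≈ 0.187.

play_rows(
  deltas=[
    [[0,0,0.003],[0,0,0],255],
    [[0,0,0.006],[0,0,0],255],
    [[0,0,0.009],[0,0,0],255],
    [[0,0,0.012],[0,0,0],255],
    [[0,0,0.015],[0,0,0],255],
    [[0,0,0.018],[0,0,0],255],
    [[0,0,0.021],[0,0,0],255],
    [[0,0,0.024],[0,0,0],255],
    [[0,0,0.026],[0,0,0],255],
    [[0,0,0.0275],[0,0,0],255],
    [[0,0,0.0275],[0,0,0],255],
    [[0,0,0.0275],[0,0,0],255],
  ],
)

```text
time: 19.37
tcp_pos: [0.5827, -0.2267, 0.1868]
tool_rot: [-0.175, 3.137, -0.0]
ft_force: [0.6, -0.7, -2.7]
opening: 0.0193
```

Run:
```python
from plan import *
S=cam("scene","s12"); W=cam("wrist","w12"); T=cam("top","t12")
for n,d in (("scene",S),("wrist",W)):
  for q in ["hanger_rod","lever_knob","spare_rod"]:
    print(n,q,[(np.round(toworld(d,x["centre"]),4).tolist(),round(x["confidence"],2)) for x in nets.spot_point(n,q)[:1]])
for i in range(2):
    s=readout.get_state();p=s["tcp_pos"];print(s["time"],p,s["ft_force"],s["ft_torque"],s["opening"]); cam("top")
w=cv2.imread("pics/s12.png")
cv2.imwrite("pics/s12c.png",cv2.resize(w[190:320,120:250],None,fx=4.5,fy=4.5,interpolation=cv2.INTER_CUBIC))
```

```text
scene hanger_rod [([0.5831, -0.2284, 0.0307], 0.6)]
scene lever_knob [([0.5817, -0.1648, 0.1673], 0.81)]
scene spare_rod [([0.5502, -0.1661, 0.1229], 0.36)]
wrist hanger_rod []
wrist lever_knob [([0.5808, -0.1673, 0.165], 0.84)]
wrist spare_rod []
19.8167 [ 0.5827307  -0.22670162  0.1868668 ] [ 0.70575428  0.21231561 -3.11072485] [-0.01096479  0.03460313 -0.01808605] 0.019500634100589234
19.8667 [ 0.5827206  -0.22666815  0.18684676] [-0.12378961  0.30420623 -2.04894253] [-0.04567688 -0.03837889 -0.00424416] 0.019134226083350622
```

View pics/s12c.png

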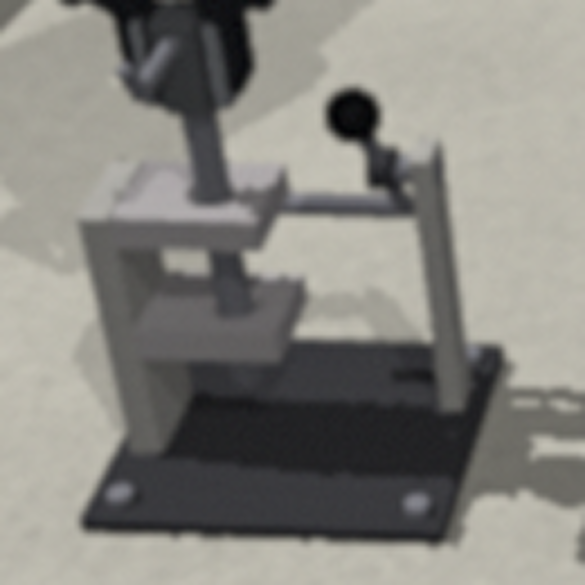

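View pics/w12.png

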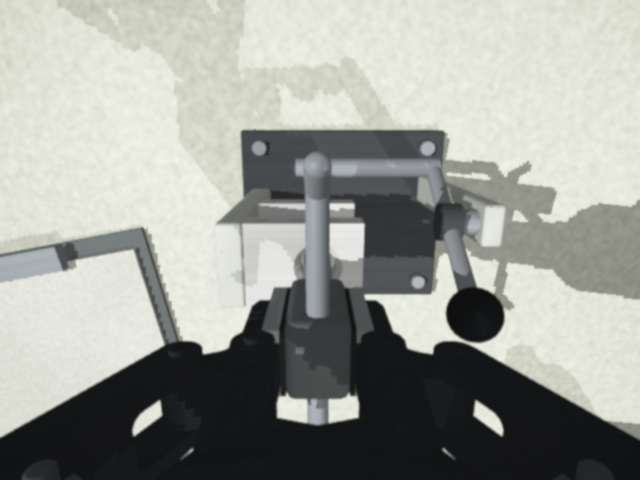

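View pics/s12.png

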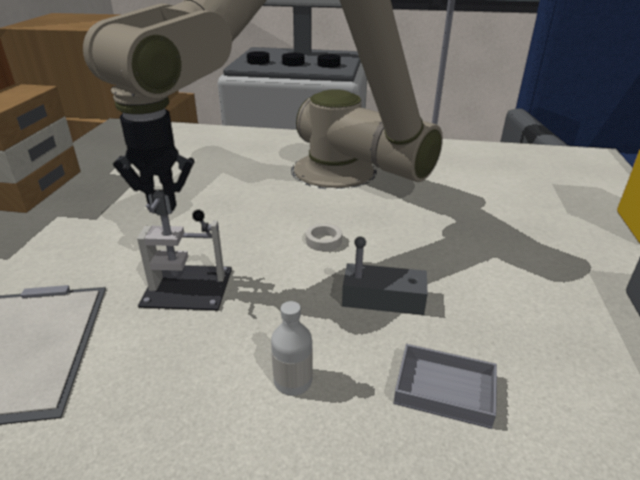

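The rod passes through both collars. Its foot shows below the lower collar at about crop (250,375), and the lever is still released. The bystanders are where they were. I'm handing in.

```bash
python3 -c "
from station import ticket; print(ticket.finish_job())"
```

```text
the job is handed in; nothing more can be done
None
```

The hanger rod is fitted: it spans both collars, upright, and the arm is still holding it. I handed the job in at about 20 s of the 67 s allowed.

- **Lever:** I pushed the knob over with closed fingers. It fell to the released side, and the knob measured within about 3 mm of where it should be, with the bolt clear of the rod's path.
- **Rod:** I gripped it across the 20 mm of the block (opening reads 19 mm), lifted it out of the stand and carried it over the knob. I then lowered it through the upper and lower collars.
- **Last checks:**
  - The foot is at about z 33 mm by the arm's position, which is half way between the base plate's top (8 mm) and the lower collar's underside (58 mm). The network read 31 mm.
  - The wrist force is only the rod's weight, 2–3 N, with no steady side force.
  - The spare rod, bottle, tape roll and tray look unmoved in the scene picture.
- **Disagreements:**
  - The cameras differed by up to about 5 mm on the collar's x position. I used the rod-to-hole distance instead, on which the wrist and top views agreed within about 1 mm, and then moved 1 mm in y after looking again.
  - In the last check the network found no spare rod: one low-confidence hit was on the lever post. The scene picture shows the spare rod in its socket.

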